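# Tip scrap bearing balls through the sprung flap of a scrap bin

### The arm

A 6-joint arm with a two-finger parallel gripper is mounted at the origin on the work surface. World frame = base frame: x ahead of the robot, y to its left, z up, the work surface at z = 0. Lengths are in mm, angles in rad, forces in N, time in s.
With the tool pointing down it reaches from about 350 to 975 mm from the base axis. Payload 7.1 kg.
Tool frame: the origin (TCP) lies on the front face of the gripper's body, between the roots of the fingers; the fingertips stand 80 mm ahead of it and the grasp point (between the pads) lies 61 mm ahead of it (ctrl.tcp_to_grasp is the distance from the TCP to the grasp point, in mm); z points along the fingers, y is the direction in which the jaws open and shut (so a half turn about z gives the same grasp; the last joint's range is limited). The gripper opens to 88 mm and grips with 3 to 60 N. Pads are 20 mm wide; open, the fingers measure 115 mm over their backs; the gripper's body (75 mm by 178 mm) begins 61 mm behind the grasp point.
Start: joints at [1.182, 0.423, 1.63, -0, 1.089, -0.019], TCP at [225.861, 582.745, 302.675] pointing down, gripper open.
Joint ranges: [-3, 3], [-0.9, 2.11], [0.09, 2.58], [-1.31, 4.45], [0.11, 2.69], [-2.54, 2.54]. Speed limits (rad/s): [2.39, 2.39, 3.01, 3.14, 3.14, 3.14].

### API

Orientations are given as a rotation vector (axis times angle).
In Python, from workcell import telemetry, get_image, ctrl gives the robot as it stands.
- The arm moves only by the tool send_rows, never from a script. Its argument "rows" is a list of rows, each a list of 5 numbers: the shift along the tool's x, y, z in m, then the turn about the tool's z in rad, then the opening, from -1 (shut) to 1 (fully open). A call has 1 to 5 rows; each row shifts and turns the commanded pose from where the row before left it, along the tool's axes as they then stand; what a row does not reach is not made up. A row lasts 1/10 s, in which the tool goes at most 50 mm and 8.59 degrees, less where a joint would pass 70% of its speed; a pose out of reach is approached as far as the arm can. A call with a gripper value outside its range is refused whole. The fingers move at their own pace and stop on an object; the grip force is fixed at half the most. Time passes only in rows, so rows that do not move let the fingers close. It gives the time, the measured TCP pose, the force and the opening at its end, in the units of the state.
- telemetry.get_obs(): the state, without advancing time (a new reading comes with each control period).
- get_image(name): name is "side" or "top"; returns a dict with "color" (420x560x3 uint8, blue, green, red), "z_map" (420x560 float32, mm along the optical axis (not along the pixel's ray), 0 where there is no reading), "camera_matrix" (3x3 intrinsics, pixels), "rvec" (rotation vector, rad) and "tvec" (3), from world to camera coordinates, as OpenCV has them. Camera axes: x right, y down, z forward; pixel columns grow to the right and rows downward; lengths in mm; the calibration is good to about 2 mm. A picture is of the moment at which its call begins.
- ctrl.close_job(): hands the job in, once; it reports no verdict.
The state is a dict: "t": time; "qpos": joint angles; "qvel": joint speeds; "joint_torque": joint torques, N m; "ee_pos": TCP position; "orientation": TCP orientation; "ft_force": force on the tool from outside, world axes, zero at the start; "moment": the same for the moment, N m; "width": finger opening in mm.
Only numpy, scipy, OpenCV 4.12 (cv2) and the standard library are available. Lean on these libraries where they do the work, as an engineer would, in place of code of your own. Each camera call takes 0.05 s, during which the arm holds its last target.

### The job

Empty the red-handled scoop into the blue scrap bin: press the bin's yellow sprung flap open with the lip of the scoop, not with the fingers, and tip the scoop so that both dark steel balls roll through into the bin. Then stand the scoop upright on the bench and let go of it, so that the flap is shut again with both balls inside.

Things in the scene. Friction and masses are not known exactly. Their poses are not given: they have to be found in the camera images.
- scoop: Loose aluminium scoop with a RED upright grip plate (its twin, not used, has a green grip). Origin: on its underside, at bench level; z up. Lip edge at x=-80 mm, open; foot only under x=-25..64. Grip plate x=50..64 (14 mm thick), 44 wide in y, clear from 40 mm up to its top at 108 mm: pinch from above, fingers closing along the scoop's x, 85 mm above the bench. 0.14 to 0.24 kg.
- scoop_lip (a point): Middle of the lower edge of the scoop's pouring lip, 31 mm above the bench; axes as the scoop's. Pan from here back to the grip plate: 130 mm long, 56 wide, side walls about 20 high, floor 3 thick. The floor rises 8.6 degrees towards the lip, so balls rest at the back; they start to roll out when the lip is tipped down more than about 9 degrees, and 35 to 45 empties it.
- bin: Blue scrap bin fixed to the bench, 140 mm (x) by 146 (y). Origin: centre of its underside; z up. The flap closes its top, 120 mm up. A fence 22 mm higher runs along both sides (inner faces y=+-67) and beyond the flap's free edge (inner face at bin x=-30); no fence at the hinge edge (x=+66, the bin ends at +70). So the scoop comes in over the hinge edge, its lip pointing to the bin's -x.
- flap: Yellow flap, 94 mm (x) by 130 (y), level when shut. Origin: middle of its hinge edge, upper face (bin x=+66, 120 mm up). Free edge (black stripe) at its x=-94; it swings down into the bin, up to 69 degrees; a spring shuts it: 5 N 45 mm from the hinge holds it 25 degrees open. The balls' weight does not open it. Lip 30 to 60 mm in from the hinge, flap at 20 degrees or more: balls roll in.
- ball1_center (a point): Centre of a dark steel bearing ball, 20 mm diameter, 33 g, at the start in the red scoop's pan against its back.
- ball2_center (a point): Centre of the second such ball, beside the first.

How it is judged:
By the outcome, as a careful person would: the job done as asked, in the order asked, and still so for the second after the job is handed in, with the robot touching nothing.
It also fails if it takes over 64 s, if anything falls off the work surface, if the arm or the gripper's body presses on something with over 40 N, if the wrist force passes 120 N, or if a joint passes its speed limit or range.

## Working session

There is one attempt and no reset: what is moved stays moved. The work goes in short steps, Python scripts to look and compute and a tool call to move; the robot and the scene stay as the last step left them, time stands still between calls to the robot, and variables do not carry over. Pictures are saved under pics/ and viewed, and the job is handed in when it is done.

Besides the shell and the picture viewer there is one more tool, called after ">>>" in YAML: its name, and indented under it one key for each argument. send_rows: Moves the arm, as the interface text tells. Its arguments: {"type":"object","properties":{"rows":{"type":"array"}},"required":["rows"]}

```bash
ls; mkdir -p pics; python3 - <<'E'
from workcell import telemetry,get_image,ctrl
import cv2,numpy as np
for n in("side","top"):
    im=get_image(n); cv2.imwrite(f"pics/{n}0.png",im["color"]); np.savez(f"pics/{n}0.npz",**im)
    print(n,im["camera_matrix"].tolist(),im["rvec"],im["tvec"])
print(telemetry.get_obs())
E
```

```text
pics
side [[413.04153311683575, 0.0, 279.524355646634], [0.0, 413.04153311683575, 213.59743781227158], [0.0, 0.0, 1.0]] [ 2.24493269 -0.12557335  0.05240307] [-475.01831809  101.46859373  947.38135735]
top [[412.03418765838717, 0.0, 276.99029633488186], [0.0, 412.03418765838717, 215.2352482469416], [0.0, 0.0, 1.0]] [ 2.15207744 -2.15444383  0.18789227] [-30.779964   491.92437491 763.41608716]
{'t': 0.1, 'qpos': array([ 1.18199559e+00,  4.23739740e-01,  1.63058072e+00, -1.20245195e-05,
        1.08859424e+00, -1.90319307e-02]), 'qvel': array([-1.90757179e-03, -1.23159223e-03, -2.15854596e-03,  5.99493258e-04,
        2.09091695e-03,  5.36733734e-05]), 'joint_torque': array([-4.58946361e-04, -5.45614636e+01, -2.74324679e+01,  6.44613337e-02,
        1.89036661e-02,  1.73608635e-05]), 'ee_pos': array([225.72888365, 582.40908739, 302.00767882]), 'orientation': array([-5.77472067e-01, -3.08780014e+00,  2.03685620e-03]), 'ft_force': array([0.28260039, 0.12873453, 0.2605388 ]), 'moment': array([-0.01967034, -0.05049743,  0.03084443]), 'width': 87.81245213287592}
```

View pics/side0.png

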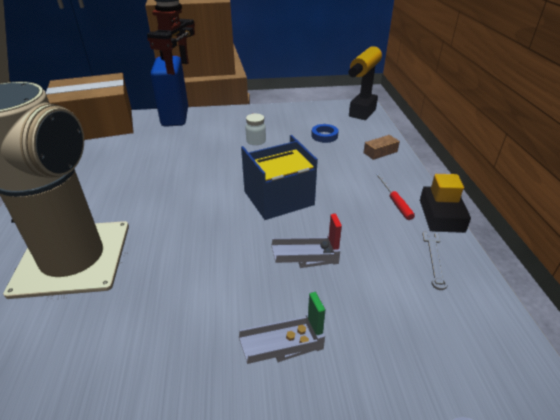

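View pics/top0.png

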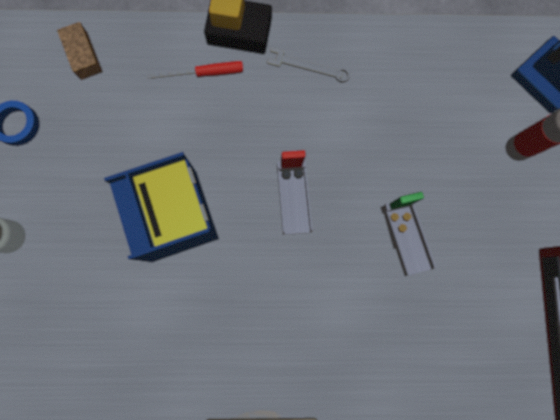

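```bash
cat > h.py <<'E'
import cv2,numpy as np
from workcell import telemetry,get_image,ctrl
def world(im):
    K=im["camera_matrix"];R=cv2.Rodrigues(im["rvec"])[0];z=im["z_map"].astype(float)
    v,u=np.mgrid[:z.shape[0],:z.shape[1]]
    c=np.stack([(u-K[0,2])/K[0,0]*z,(v-K[1,2])/K[1,1]*z,z],-1)-np.ravel(im["tvec"])
    w=c@R; w[z==0]=np.nan; return w
def proj(im,P):
    return cv2.projectPoints(np.float64(P).reshape(-1,3),np.float64(im["rvec"]),np.float64(im["tvec"]),im["camera_matrix"],None)[0].reshape(-1,2)
def shot(n,name,box=None,s=1):
    im=get_image(n);c=im["color"]
    if box: x0,y0,x1,y1=box;c=c[y0:y1,x0:x1]
    cv2.imwrite(f"pics/{name}.png",cv2.resize(c,None,fx=s,fy=s,interpolation=cv2.INTER_CUBIC));np.savez(f"pics/{name}.npz",**im);return im
E
python3 - <<'E'
from h import *
for n in("top","side"):
    im=dict(np.load(f"pics/{n}0.npz"));w=world(im);c=im["color"].astype(int);B,G,R=c[...,0],c[...,1],c[...,2]
    box=(260,140,330,250) if n=="top" else (260,200,350,270)
    m=np.zeros(B.shape,bool);m[box[1]:box[3],box[0]:box[2]]=1
    red=m&(R>100)&(G<60)&(B<60);p=w[red];print(n,"red",len(p),np.nanmin(p,0),np.nanmax(p,0))
    top=p[p[:,2]>100];print(" top rect",cv2.minAreaRect(np.float32(top[:,:2])) if len(top)>4 else None, len(top),np.median(p[:,2]))
    yel=(R>150)&(G>140)&(B<90);k,l,st,ce=cv2.connectedComponentsWithStats(yel.astype(np.uint8));
    for i in range(1,k):
        if st[i,4]>300:
            q=w[l==i];q=q[np.isfinite(q[:,0])];print(" yellow",st[i],np.median(q,0),cv2.minAreaRect(np.float32(q[:,:2])))
    # pan
    pan=m&np.isfinite(w[...,2])&(w[...,2]>6)&~red;q=w[pan];print(" pan",len(q),cv2.minAreaRect(np.float32(q[:,:2])),cv2.boxPoints(cv2.minAreaRect(np.float32(q[:,:2]))).round(1).tolist())
im=dict(np.load("pics/top0.npz"))
cv2.imwrite("pics/tc.png",cv2.resize(im["color"][130:270,90:330],None,fx=3.3,fy=3.3,interpolation=cv2.INTER_CUBIC))
im=dict(np.load("pics/side0.npz"))
cv2.imwrite("pics/sc.png",cv2.resize(im["color"][125:270,230:360],None,fx=4.1,fy=4.1,interpolation=cv2.INTER_CUBIC))
E
```

```text
top red 128 [586.09031604 -78.8230098  104.79777811] [599.75624238 -39.04471218 111.32648404]
 top rect ((592.315185546875, -58.634552001953125), (11.878994941711426, 39.60498809814453), 5.553516864776611) 128 108.31089317283562
 yellow [ 135  162   71   83 3265] [503.88302936 151.71233256 120.53151924] ((502.102294921875, 157.56741333007812), (126.22793579101562, 92.05936431884766), 19.189844131469727)
 pan 2236 ((528.6367797851562, -63.43698501586914), (144.2845916748047, 56.260093688964844), 4.358095645904541) [[454.6000061035156, -40.900001525878906], [458.79998779296875, -97.0], [602.7000122070312, -86.0], [598.4000244140625, -29.899999618530273]]
side red 72 [584.42989708 -81.41021135 102.29722369] [597.3637787  -43.62280515 109.64449944]
 top rect ((590.9334716796875, -62.714046478271484), (10.998779296875, 37.46300506591797), 4.5539140701293945) 72 106.99891481363451
 yellow [256 150  57  29 791] [507.74019026 149.9359552  119.50551725] ((501.7402038574219, 157.79054260253906), (125.13308715820312, 94.71404266357422), 19.447689056396484)
 pan 2500 ((521.2724609375, 16.218307495117188), (146.95858764648438, 223.28404235839844), 5.294854164123535) [[437.79998779296875, 120.5999984741211], [458.3999938964844, -101.69999694824219], [604.7000122070312, -88.19999694824219], [584.0999755859375, 134.1999969482422]]
```

View pics/tc.png

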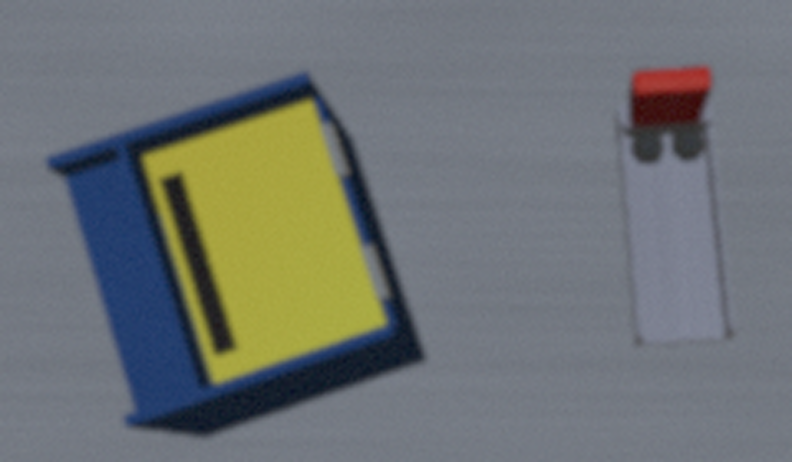

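View pics/sc.png

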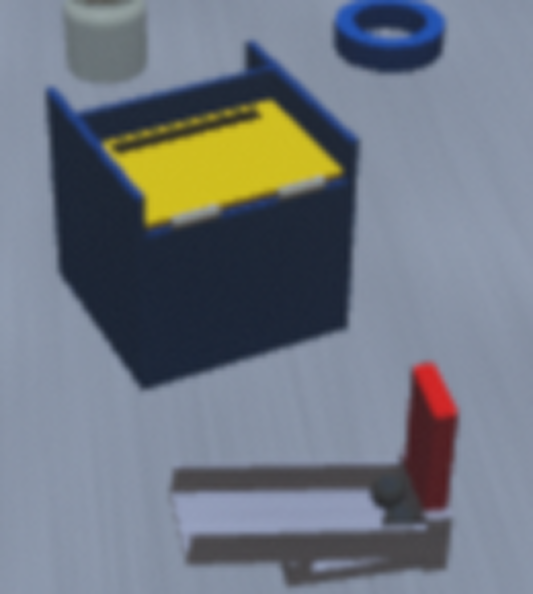

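>>> send_rows:
  rows:
    - [-0.036, -0.029, 0, 0, 1]
    - [-0.036, -0.029, 0, 0, 1]
    - [-0.036, -0.029, 0, 0, 1]
    - [-0.036, -0.029, 0, 0, 1]
    - [-0.036, -0.029, 0, 0, 1]

```text
t: 0.6
ee_pos: [341.7, 380.8, 302.4]
orientation: [-0.577, -3.088, 0.001]
ft_force: [-0.2, 0.4, 0.6]
width: 88.0
```

>>> send_rows:
  rows:
    - [-0.036, -0.029, 0, 0, 1]
    - [-0.036, -0.029, 0, 0, 1]
    - [-0.036, -0.029, 0, 0, 1]
    - [-0.036, -0.029, 0, 0, 1]
    - [-0.036, -0.029, 0, 0, 1]

```text
t: 1.1
ee_pos: [457.2, 180.4, 302.6]
orientation: [-0.577, -3.088, 0.0]
ft_force: [-0.2, 0.2, -0.4]
width: 88.2
```

>>> send_rows:
  rows:
    - [-0.036, -0.029, 0, 0, 1]
    - [-0.036, -0.029, 0, 0, 1]
    - [-0.036, -0.029, 0, 0, 1]
    - [-0.03, -0.024, 0, 0, 1]
    - [0, 0, 0, -0.14, 1]

```text
t: 1.6
ee_pos: [547.2, 25.3, 302.5]
orientation: [0.364, 3.119, -0.001]
ft_force: [0.0, 0.7, 0.2]
width: 87.7
```

>>> send_rows:
  rows:
    - [0, 0, 0, -0.14, 1]
    - [0, 0, 0, -0.14, 1]
    - [0, 0, 0, -0.03, 1]
    - [0, 0, 0, 0, 1]

```text
t: 2.0
ee_pos: [545.1, 28.9, 302.5]
orientation: [0.122, -3.139, -0.0]
ft_force: [0.6, 0.3, 0.8]
width: 88.0
```

```bash
cat >> h.py <<'E'
def st(target=None):
    o=telemetry.get_obs();R=cv2.Rodrigues(o["orientation"])[0]
    print("t",round(o["t"],2),"p",o["ee_pos"].round(1),"yaw_y",np.degrees(np.arctan2(R[1,1],R[0,1])).round(2),"zax",R[:,2].round(4),"q",o["qpos"].round(3),"F",o["ft_force"].round(2),"M",o["moment"].round(3),"w",round(o["width"],1))
    if target is not None: print("tool shift mm",(R.T@(np.array(target)-o["ee_pos"])).round(1))
    return o,R
E
python3 -c "
from h import *
st([591.6,-59.5,144])
im=shot('top','t1',(240,120,350,250),4.5)"
```

```text
t 2.0 p [545.1  28.9 302.5] yaw_y 94.47 zax [-4.e-04 -0.e+00 -1.e+00] q [ 0.031  0.308  1.806  0.     1.028 -1.618] F [0.57 0.27 0.77] M [ 0.019  0.037 -0.012] w 88.0
tool shift mm [-39.5 -91.7 158.5]
```

View pics/t1.png

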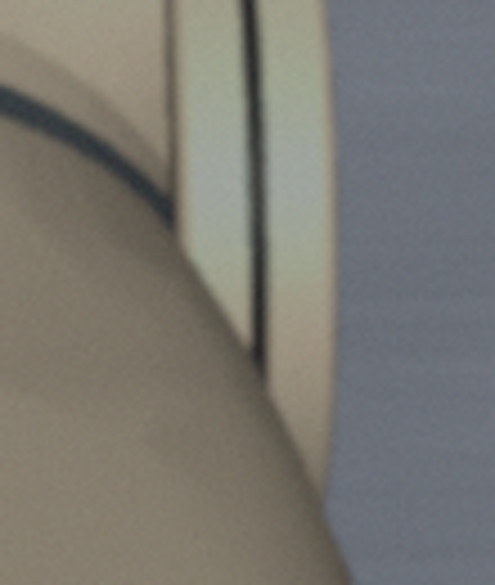

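>>> send_rows:
  rows:
    - [-0.013, -0.03, 0.02, 0, 1]
    - [-0.013, -0.03, 0.02, 0, 1]
    - [-0.0135, -0.032, 0.02, 0, 1]
    - [0, 0, 0.03, 0, 1]
    - [0, 0, 0, 0, 1]

```text
t: 2.55
ee_pos: [590.0, -60.1, 209.0]
orientation: [0.12, -3.132, -0.002]
ft_force: [-0.4, -0.3, -0.1]
width: 87.5
```

```bash
python3 -c "
from h import *
st([591.6,-59.5,144])
im=shot('side','s1',(240,160,380,270),5)"
```

```text
t 2.55 p [590.  -60.1 209. ] yaw_y 94.4 zax [-7.e-03  9.e-04 -1.e+00] q [-0.122  0.499  1.761  0.     0.889 -1.769] F [-0.44 -0.31 -0.1 ] M [ 0.02  -0.012 -0.027] w 87.5
tool shift mm [-2.1  0.4 65. ]
```

View pics/s1.png

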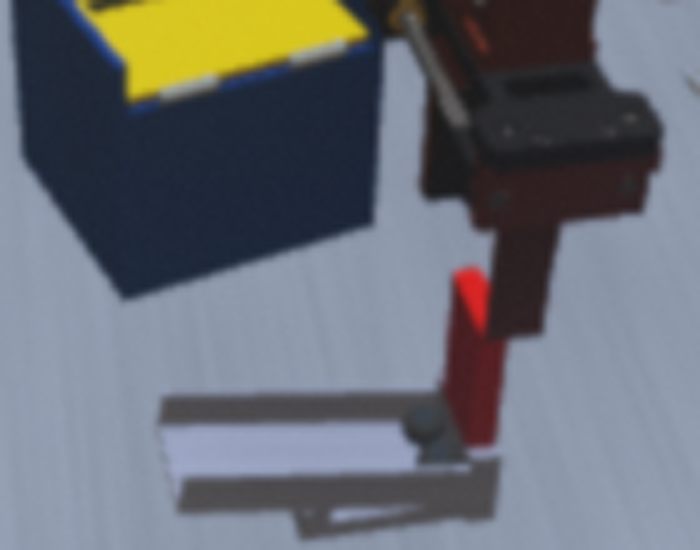

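```bash
python3 -c "
from h import *
im=get_image('side')
o,R=st([591.6,-59.5,144])
for P in [(0,0,80),(0,-44,80),(0,-57,80),(0,44,80),(-10,-57,80),(10,-57,80)]:
  p=proj(im,o['ee_pos']+R@np.array(P))[0]; print(P,((p-[240,160])*5).round(0))
a=np.radians(4.5);S=np.array([[np.cos(a),-np.sin(a),0],[np.sin(a),np.cos(a),0],[0,0,1]]);O=np.array([591.6,-59.5,0])-S@[57,0,0]
for P in [(50,-22,108),(64,-22,108),(50,22,108),(64,22,108),(-80,-28,31),(-80,28,31),(64,-28,0),(-25,-28,0)]:
  print(P,((proj(im,O+S@P)[0]-[240,160])*5).round(0))
"
```

```text
t 2.65 p [591.6 -59.4 212.5] yaw_y 94.53 zax [-1.8e-03  3.0e-04 -1.0e+00] q [-0.12   0.495  1.758  0.     0.891 -1.77 ] F [ 0.07 -0.21  0.21] M [ 0.052 -0.024 -0.029] w 87.7
tool shift mm [-0.1 -0.2 68.5]
(0, 0, 80) [480. 249.]
(0, -44, 80) [512. 316.]
(0, -57, 80) [522. 336.]
(0, 44, 80) [451. 188.]
(-10, -57, 80) [546. 333.]
(10, -57, 80) [498. 340.]
(50, -22, 108) [475. 330.]
(64, -22, 108) [507. 325.]
(50, 22, 108) [446. 265.]
(64, 22, 108) [477. 261.]
(-80, -28, 31) [174. 512.]
(-80, 28, 31) [152. 425.]
(64, -28, 0) [490. 517.]
(-25, -28, 0) [297. 545.]
```

>>> send_rows:
  rows:
    - [0, 0, 0.02, 0, 1]
    - [-0.001, 0, 0.02, 0, 1]
    - [0, 0, 0.02, 0, 1]
    - [0, 0, 0.008, 0, 1]
    - [0, 0, 0, 0, 1]

```text
t: 3.15
ee_pos: [593.0, -59.0, 145.0]
orientation: [0.126, -3.139, -0.0]
ft_force: [-0.1, 0.8, 0.3]
width: 87.8
```

```bash
python3 -c "
from h import *
im=shot('side','s2',(240,160,380,270),5)
st([591.6,-59.5,144])"
```

```text
t 3.2 p [593.4 -59.2 145.7] yaw_y 94.61 zax [ 9.e-04 -1.e-04 -1.e+00] q [-0.119  0.595  1.78  -0.     0.765 -1.771] F [-0.04 -0.43  0.19] M [ 0.034 -0.014  0.006] w 87.8
tool shift mm [ 1.8 -0.2  1.7]
```

View pics/s2.png

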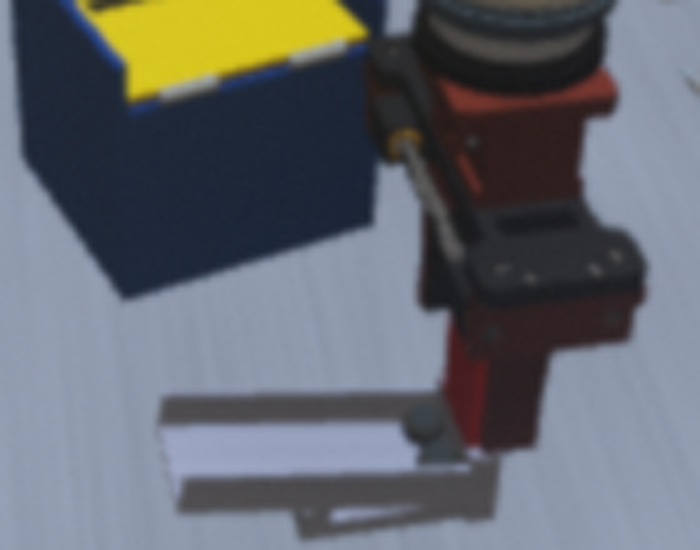

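>>> send_rows:
  rows:
    - [0, 0, 0, 0, -1]
    - [0, 0, 0, 0, -1]
    - [0, 0, 0, 0, -1]
    - [0, 0, 0, 0, -1]
    - [0, 0, 0, 0, -1]

```text
t: 3.7
ee_pos: [593.0, -59.6, 144.9]
orientation: [-0.126, 3.139, -0.0]
ft_force: [0.3, 0.1, 0.1]
width: 51.3
```

>>> send_rows:
  rows:
    - [0, 0, 0, 0, -1]
    - [0, 0, 0, 0, -1]
    - [0, 0, 0, 0, -1]
    - [0, 0, 0, 0, -1]
    - [0, 0, 0, 0, -1]

```text
t: 4.2
ee_pos: [593.1, -59.6, 144.7]
orientation: [-0.126, 3.139, -0.0]
ft_force: [0.6, 0.1, 0.5]
width: 43.7
```

>>> send_rows:
  rows:
    - [0, 0, -0.002, 0, -1]
    - [0, 0, -0.002, 0, -1]
    - [0, 0, 0, 0, -1]
    - [0, 0, 0, 0, -1]

```text
t: 4.6
ee_pos: [592.9, -59.6, 148.6]
orientation: [0.126, -3.139, -0.0]
ft_force: [-0.1, -0.3, -2.7]
width: 43.7
```

```bash
python3 -c "
from h import *
im=shot('side','s3',(240,160,380,270),5)
st()"
```

```text
t 4.65 p [592.9 -59.6 148.6] yaw_y 94.6 zax [-2.e-04  0.e+00 -1.e+00] q [-0.12   0.591  1.78   0.     0.771 -1.771] F [-0.44  0.55 -2.94] M [ 0.046 -0.102  0.044] w 43.7
```

View pics/s3.png

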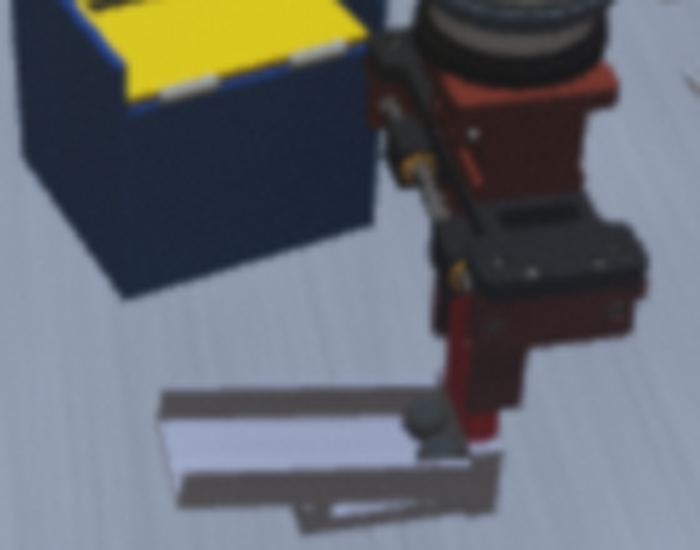

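>>> send_rows:
  rows:
    - [0, 0, -0.004, 0, -1]
    - [0, 0, -0.008, 0, -1]
    - [0, 0, -0.012, 0, -1]
    - [0, 0, -0.015, 0, -1]
    - [0, 0, -0.015, 0, -1]

```text
t: 5.15
ee_pos: [593.2, -59.6, 204.4]
orientation: [-0.126, 3.138, -0.0]
ft_force: [0.7, -0.1, -2.2]
width: 43.9
```

```bash
python3 -c "
from h import *
im=shot('side','s4',(240,110,380,270),4)
st()"
```

```text
t 5.2 p [594.5 -59.8 207. ] yaw_y 94.6 zax [ 4.6e-03 -6.0e-04 -1.0e+00] q [-0.12   0.504  1.758 -0.     0.875 -1.771] F [ 0.42 -0.36 -0.39] M [ 0.049 -0.015 -0.058] w 44.3
```

View pics/s4.png

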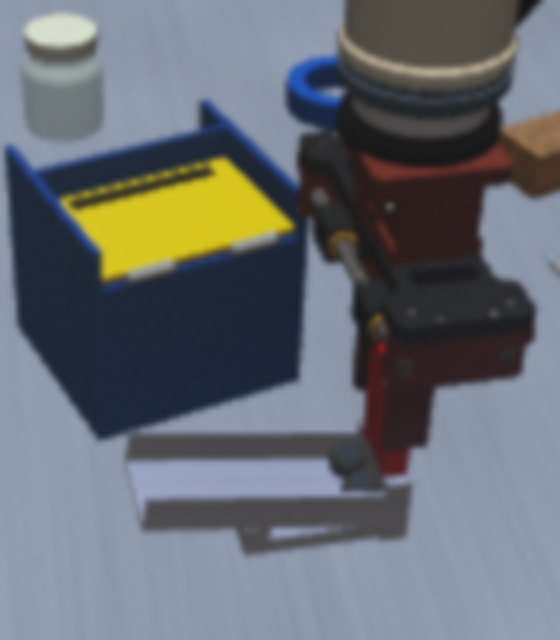

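>>> send_rows:
  rows:
    - [0, 0, -0.012, 0, -1]
    - [0, 0, -0.018, 0, -1]
    - [0, 0, -0.02, 0, -1]
    - [0, 0, -0.02, 0, -1]
    - [0, 0, -0.018, 0, -1]

```text
t: 5.7
ee_pos: [592.8, -59.6, 292.1]
orientation: [-0.126, 3.139, -0.0]
ft_force: [1.1, 0.9, -3.5]
width: 43.9
```

>>> send_rows:
  rows:
    - [0, 0, -0.008, 0, -1]
    - [0, 0, 0, 0.03, -1]
    - [0, 0, 0, 0.06, -1]
    - [0, 0, 0, 0.09, -1]
    - [0, 0, 0, 0.1, -1]

```text
t: 6.2
ee_pos: [592.6, -59.6, 298.3]
orientation: [-0.319, -3.124, 0.0]
ft_force: [-0.0, -1.0, -3.1]
width: 43.6
```

>>> send_rows:
  rows:
    - [0, 0, 0, 0.1, -1]
    - [0, 0, 0, 0.1, -1]
    - [0, 0, 0, 0.1, -1]
    - [0, 0, 0, 0.1, -1]
    - [0, 0, 0, 0.1, -1]

```text
t: 6.7
ee_pos: [592.6, -59.5, 298.3]
orientation: [-1.083, -2.948, 0.0]
ft_force: [0.9, -0.5, -2.2]
width: 44.0
```

>>> send_rows:
  rows:
    - [0, 0, 0, 0.1, -1]
    - [0, 0, 0, 0.1, -1]
    - [0, 0, 0, 0.1, -1]
    - [0, 0, 0, 0.1, -1]
    - [0, 0, 0, 0.1, -1]

```text
t: 7.2
ee_pos: [592.5, -59.6, 298.2]
orientation: [-1.778, -2.589, 0.001]
ft_force: [-0.3, 0.4, -2.7]
width: 43.7
```

>>> send_rows:
  rows:
    - [0, 0, 0, 0.04, -1]
    - [0, 0, 0, 0, -1]
    - [0, 0, 0, 0, -1]

```text
t: 7.5
ee_pos: [592.7, -59.6, 298.4]
orientation: [-1.823, -2.558, 0.001]
ft_force: [-0.2, 0.0, -2.6]
width: 43.9
```

```bash
python3 -c "
from h import *
im=shot('side','s5',(200,60,400,270),3)
a=np.radians(-70.8);bx=np.array([np.cos(a),np.sin(a),0]);O=np.array([495.8,175.6,0])
# scoop plate at bin x 215 -> lip at 78
st(O+bx*215+[0,0,300])"
```

```text
t 7.55 p [592.8 -59.6 298.5] yaw_y 19.03 zax [-6.e-04  0.e+00 -1.e+00] q [-0.12   0.386  1.7   -0.     1.057 -0.452] F [-0.53  0.24 -2.95] M [-0.145 -0.03   0.039] w 44.1
tool shift mm [ 39.  -14.4  -1.5]
```

View pics/s5.png

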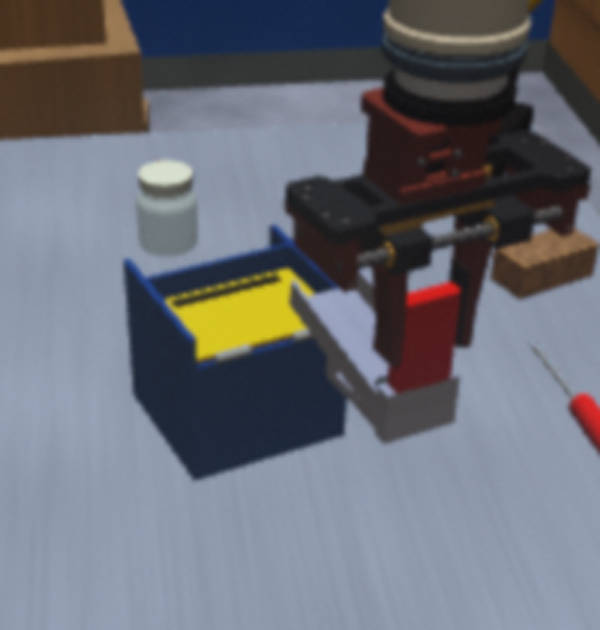

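>>> send_rows:
  rows:
    - [0.008, -0.003, 0, 0, -1]
    - [0.015, -0.005, 0, 0, -1]
    - [0.02, -0.005, 0, 0, -1]
    - [0.02, -0.0014, 0, 0, -1]
    - [0.014, 0, 0, 0, -1]

```text
t: 8.05
ee_pos: [552.7, 10.6, 298.7]
orientation: [-1.823, -2.557, 0.0]
ft_force: [-0.2, -0.8, -4.2]
width: 43.8
```

>>> send_rows:
  rows:
    - [0.008, 0, 0.005, 0, -1]
    - [0.004, 0, 0.01, 0, -1]
    - [0, 0, 0.012, 0, -1]
    - [0, 0, 0, 0, -1]
    - [0, 0, 0, 0, -1]

```text
t: 8.55
ee_pos: [550.4, 19.4, 270.8]
orientation: [-1.825, -2.556, 0.002]
ft_force: [1.2, 0.0, -1.3]
width: 44.2
```

```bash
cat >>h.py <<'E'
a=np.radians(-70.8);BR=np.array([[np.cos(a),-np.sin(a),0],[np.sin(a),np.cos(a),0],[0,0,1]]);BO=np.array([495.8,175.6,0])
def stb():
    o,R=st(); print("grasp in bin",(BR.T@(o["ee_pos"]+R@[0,0,61]-BO)).round(1)); return o,R
E
python3 -c "
from h import *
im=shot('side','s6',(220,100,380,250),4)
im=shot('top','t6')
stb()"
```

```text
t 8.65 p [550.8  19.4 271.6] yaw_y 18.92 zax [ 1.e-04 -1.e-04 -1.e+00] q [ 0.014  0.355  1.819 -0.     0.967 -0.317] F [-0.17  0.52 -2.61] M [-0.127  0.005 -0.004] w 43.6
grasp in bin [165.6   0.6 210.6]
```

View pics/s6.png

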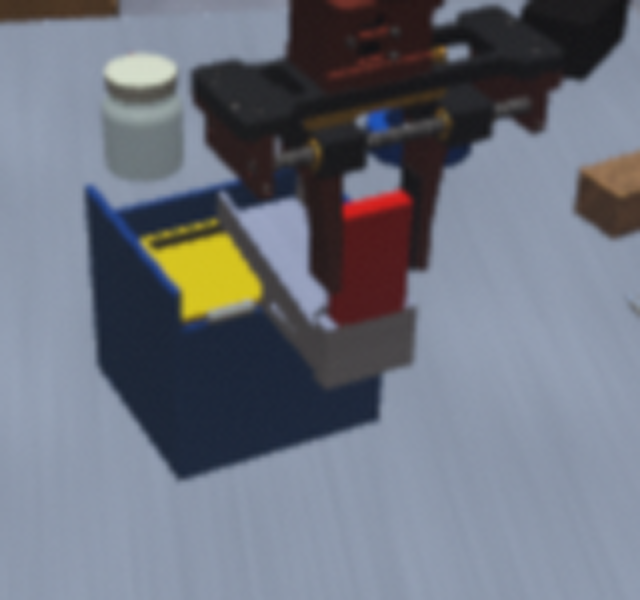

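View pics/t6.png

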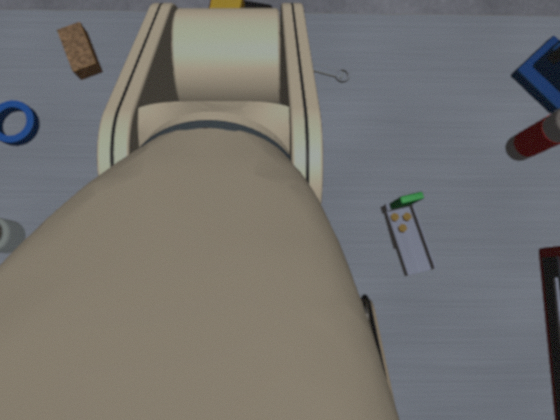

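>>> send_rows:
  rows:
    - [0, 0, 0.008, 0, -1]
    - [0, 0, 0.008, 0, -1]
    - [0.004, 0, 0.003, 0, -1]
    - [0.004, 0, 0, 0, -1]
    - [0, 0, 0, 0, -1]

```text
t: 9.15
ee_pos: [547.6, 28.0, 252.5]
orientation: [-1.824, -2.557, 0.0]
ft_force: [-0.5, 0.5, -2.7]
width: 43.8
```

```bash
cat >>h.py <<'E'
def overlay(name,th,box=(220,100,380,250),s=4,px=57.,pz=83.7):
    o,R=stb(); im=get_image('side'); t=np.radians(th)
    g=o["ee_pos"]+R@[0,0,61]
    yw=R[:,1]; xs=-R[:,0]; xs=xs/np.linalg.norm(xs); zs=np.array([0,0,1.])
    def W(P):
        rx,ry,rz=P[0]-px,P[1],P[2]-pz
        return g+xs*(rx*np.cos(t)-rz*np.sin(t))+zs*(rz*np.cos(t)+rx*np.sin(t))+yw*ry
    c=cv2.resize(im["color"][box[1]:box[3],box[0]:box[2]],None,fx=s,fy=s,interpolation=cv2.INTER_CUBIC)
    cv2.imwrite(f"pics/{name}_raw.png",c); c=c.copy()
    q=lambda P:tuple(int(v) for v in (proj(im,W(P))[0]-[box[0],box[1]])*s+s/2)
    for y in(-28,28):
        L=[(-80,y,31),(50,y,12),(50,y,32),(-80,y,51)]
        for i in range(4): cv2.line(c,q(L[i]),q(L[(i+1)%4]),(0,255,0),1)
        cv2.line(c,q((-25,y,0)),q((64,y,0)),(255,0,255),1);cv2.line(c,q((-25,y,0)),q((-25,y,20)),(255,0,255),1)
    cv2.line(c,q((-80,-28,31)),q((-80,28,31)),(0,255,0),1)
    for x in(50,64): cv2.line(c,q((x,-22,108)),q((x,22,108)),(255,255,0),1)
    cv2.imwrite(f"pics/{name}.png",c)
    print("lip bin",(BR.T@(W((-80,0,31))-BO)).round(1),"foot corner",(BR.T@(W((-25,0,0))-BO)).round(1))
E
python3 -c "
from h import *
overlay('o7',0)"
```

```text
t 9.15 p [547.6  28.  252.5] yaw_y 19.0 zax [-5.e-04  1.e-04 -1.e+00] q [ 0.029  0.378  1.839  0.     0.926 -0.302] F [-0.51  0.54 -2.69] M [-0.156 -0.023 -0.042] w 43.8
grasp in bin [156.4   0.4 191.5]
lip bin [ 19.4   0.8 138.9] foot corner [ 74.4   0.6 107.9]
```

View pics/o7.png

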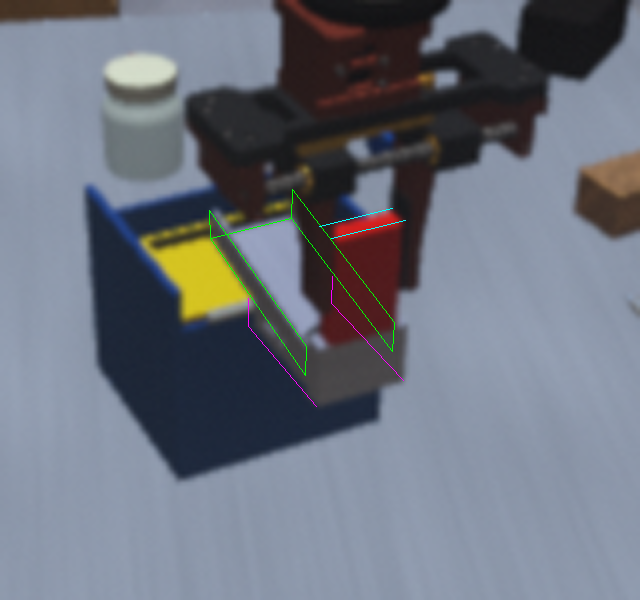

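>>> send_rows:
  rows:
    - [0.006, 0, -0.001, 0, -1]
    - [0.006, 0, -0.004, 0, -1]
    - [0.008, 0, -0.006, 0, -1]
    - [0, 0, 0, 0, -1]

```text
t: 9.6
ee_pos: [541.5, 47.1, 264.8]
orientation: [1.823, 2.557, 0.001]
ft_force: [-0.1, -1.3, -1.6]
width: 43.4
```

```bash
python3 -c "
from h import *
overlay('o8',8)"
```

```text
t 9.6 p [541.5  47.1 264.8] yaw_y 19.02 zax [ 1.4e-03 -1.0e-04 -1.0e+00] q [ 0.065  0.353  1.842 -0.     0.945 -0.267] F [-0.11 -1.29 -1.6 ] M [-0.436 -0.096  0.009] w 43.4
grasp in bin [136.4   0.9 203.8]
lip bin [  8.1   1.3 132.5] foot corner [ 66.8   1.2 109.5]
```

View pics/o8.png

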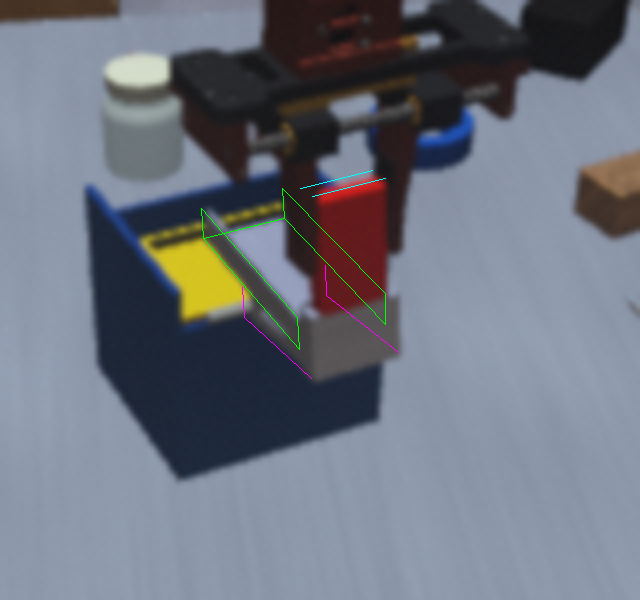

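>>> send_rows:
  rows:
    - [0.009, 0, -0.006, 0, -1]
    - [0.009, 0, -0.005, 0, -1]
    - [0.009, 0, -0.004, 0, -1]
    - [0.009, 0, -0.003, 0, -1]
    - [0, 0, 0, 0, -1]

```text
t: 10.15
ee_pos: [529.3, 81.4, 282.4]
orientation: [1.824, 2.558, 0.001]
ft_force: [0.2, -3.0, 1.5]
width: 44.2
```

```bash
python3 -c "
from h import *
overlay('o9',32)"
```

```text
t 10.15 p [529.3  81.4 282.4] yaw_y 19.03 zax [ 3.e-04  2.e-04 -1.e+00] q [ 0.13   0.319  1.845  0.     0.978 -0.202] F [ 0.15 -2.97  1.48] M [-0.678  0.064  0.025] w 44.2
grasp in bin [ 99.9   0.7 221.4]
lip bin [ 11.7   1.  104.1] foot corner [ 74.8   0.8 106.9]
```

View pics/o9.png

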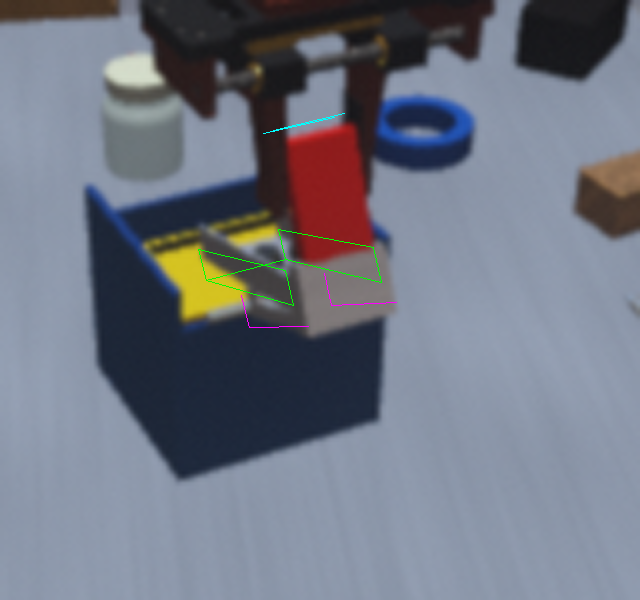

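>>> send_rows:
  rows:
    - [0.007, 0, -0.003, 0, -1]
    - [0.008, 0, -0.003, 0, -1]
    - [0.008, 0, -0.001, 0, -1]
    - [0, 0, 0, 0, -1]

```text
t: 10.6
ee_pos: [522.0, 103.1, 289.2]
orientation: [1.824, 2.558, 0.001]
ft_force: [0.3, -3.9, 2.5]
width: 43.8
```

```bash
python3 -c "
from h import *
overlay('o10',30)"
```

```text
t 10.6 p [522.  103.1 289.2] yaw_y 19.01 zax [ 4.e-04  4.e-04 -1.e+00] q [ 0.173  0.305  1.847  0.     0.99  -0.159] F [ 0.3  -3.91  2.46] M [-0.8    0.03   0.026] w 43.8
grasp in bin [ 77.1   0.9 228.2]
lip bin [-15.2   1.3 114. ] foot corner [ 47.9   1.  114.7]
```

View pics/o10.png

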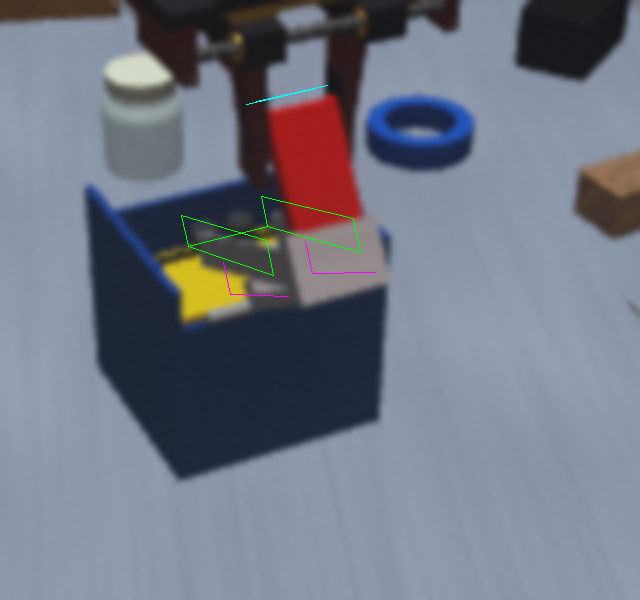

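```bash
python3 -c "
from h import *
im=shot('side','s11',(236,125,326,200),8)
st()"
```

```text
t 10.7 p [522.2 102.6 289.1] yaw_y 18.99 zax [ 4.e-04  5.e-04 -1.e+00] q [ 0.171  0.305  1.847  0.     0.99  -0.16 ] F [ 0.73 -2.23  3.79] M [-0.599  0.102 -0.007] w 43.8
```

View pics/s11.png

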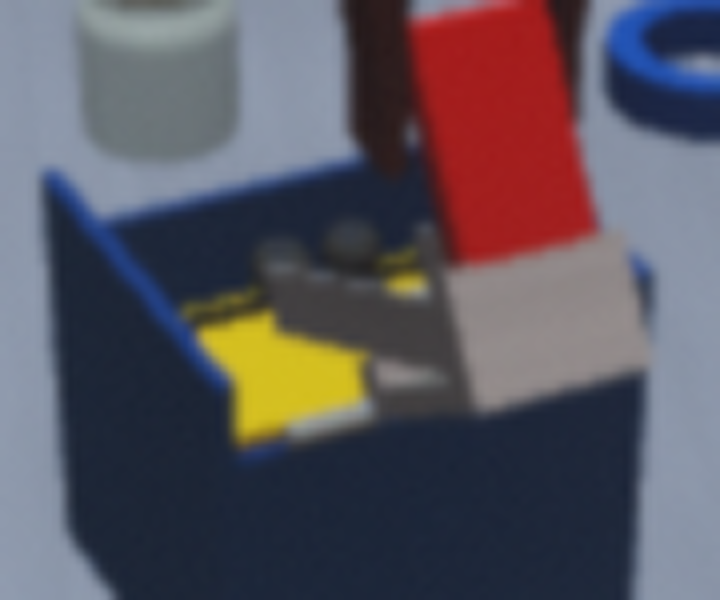

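```bash
cat >>h.py <<'E'
from scipy.optimize import least_squares
def fit(obs,im,th0=35):
    """obs: list of (local point, full-res pixel); grasp pose from telemetry; solves tilt + offset x,y,z(bin axes)"""
    o=telemetry.get_obs();R=cv2.Rodrigues(o["orientation"])[0];g=o["ee_pos"]+R@[0,0,61]
    xs=-R[:,0];yw=R[:,1];zs=np.array([0,0,1.]);P=np.array([a for a,_ in obs],float);u=np.array([b for _,b in obs],float)
    def W(v,P):
        t=np.radians(v[0]);r=P-[57,0,83.7]
        return g+np.outer(r[:,0]*np.cos(t)-r[:,2]*np.sin(t)+v[1],xs)+np.outer(r[:,2]*np.cos(t)+r[:,0]*np.sin(t)+v[3],zs)+np.outer(r[:,1]+v[2],yw)
    f=lambda v:np.r_[(proj(im,W(v,P))-u).ravel(),np.array(v[1:])/4]
    s=least_squares(f,[th0,0,0,0]);v=s.x
    print("tilt %.1f off %s res %s"%(v[0],v[1:].round(1),np.abs(s.fun[:-3]).max().round(2)))
    for nm,p in(("lip",(-80,0,31)),("foot",(-25,0,0)),("junction",(-25,0,22)),("back",(64,0,0))): print(nm,(BR.T@(W(v,np.array([p],float))[0]-BO)).round(1))
    return v
E
python3 -c "
from h import *
im=dict(np.load('pics/s11.npz'))
f=lambda x,y:(236+x/8-.44,125+y/8-.44)
fit([((64,-28,0),f(480,412)),((64,28,0),f(650,370)),((-80,-28,51),f(258,270)),((-80,-28,31),f(278,328)),((64,-22,108),f(411,20))],im)
"
```

```text
tilt 32.6 off [ 5.6  4.2 -4.3] res 0.85
lip [ -3.7   5.5 105.6]
foot [ 59.3   5.2 109.1]
junction [ 47.4   5.3 127.6]
back [134.2   4.9 157.1]
```

>>> send_rows:
  rows:
    - [0, 0, -0.008, 0, -1]
    - [-0.005, 0, -0.004, 0, -1]
    - [-0.011, 0, 0, 0, -1]
    - [-0.01, 0, 0, 0, -1]
    - [0, 0, 0, 0, -1]

```text
t: 11.2
ee_pos: [531.0, 76.2, 300.4]
orientation: [-1.827, -2.555, 0.0]
ft_force: [-0.4, -0.3, -2.1]
width: 43.7
```

```bash
python3 -c "
from h import *
im=shot('side','s12',(236,120,336,195),8)
stb()"
```

```text
t 11.25 p [530.8  76.6 300.4] yaw_y 18.86 zax [-6.e-04  1.e-04 -1.e+00] q [ 0.121  0.297  1.828  0.     1.018 -0.208] F [ 0.08  0.66 -1.71] M [-0.006  0.059  0.105] w 43.9
grasp in bin [104.9   0.4 239.4]
```

View pics/s12.png

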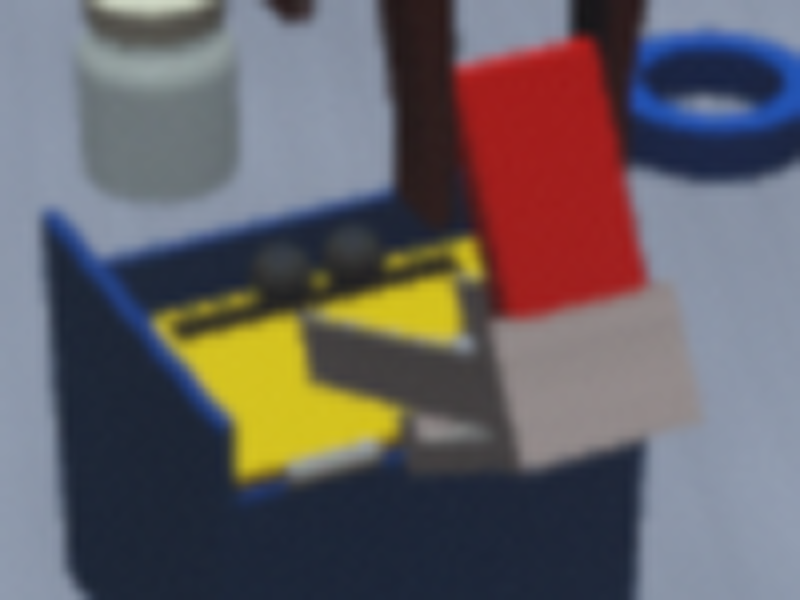

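```bash
python3 -c "
from h import *
im=dict(np.load('pics/s12.npz'))
f=lambda x,y:(236+x/8-.44,120+y/8-.44)
fit([((64,-28,0),f(520,470)),((64,28,0),f(702,422)),((-80,-28,51),f(302,312)),((-80,-28,31),f(314,380)),((64,-22,108),f(457,70)),((64,22,108),f(592,38))],im)
# bin rim corners seen: near-left top of hinge wall
for P in [(66,-67,142),(66,-65,120),(66,65,120),(-30,-67,142)]:
  print(P,((proj(im,BO+BR@P)[0]-[236,120])*8+3.5).round(0))
"
```

```text
tilt 32.2 off [ 5.4  5.  -4.9] res 0.72
lip [ 22.5   5.9 116.9]
foot [ 85.5   5.5 119.9]
junction [ 73.8   5.6 138.5]
back [160.9   5.1 167.3]
(66, -67, 142) [235. 414.]
(66, -65, 120) [243. 475.]
(66, 65, 120) [626. 372.]
(-30, -67, 142) [110. 263.]
```

>>> send_rows:
  rows:
    - [0.002, 0, 0.006, 0, -1]
    - [0, 0, 0.006, 0, -1]
    - [0, 0, 0.004, 0, -1]
    - [0, 0, 0, 0, -1]

```text
t: 11.65
ee_pos: [530.0, 79.8, 284.3]
orientation: [-1.825, -2.557, -0.0]
ft_force: [-0.6, 0.1, 2.8]
width: 43.9
```

```bash
python3 -c "
from h import *
im=shot('side','s13',(236,120,336,195),8)
stb()"
```

```text
t 11.7 p [530.   79.8 284.6] yaw_y 18.97 zax [-2.e-04  3.e-04 -1.e+00] q [ 0.127  0.316  1.842  0.     0.983 -0.204] F [-0.25 -0.24  2.14] M [0.161 0.182 0.004] w 43.6
grasp in bin [101.7   0.8 223.6]
```

View pics/s13.png

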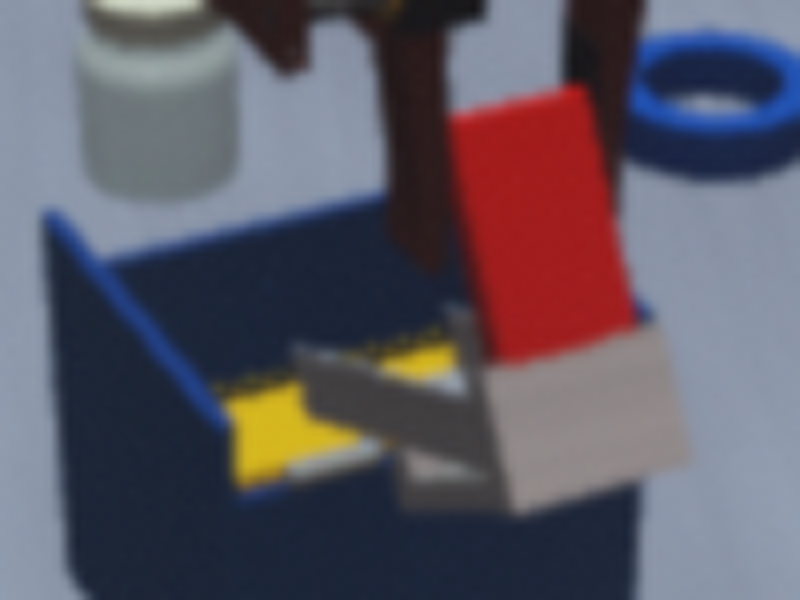

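>>> send_rows:
  rows:
    - [0, 0, 0.003, 0, -1]
    - [0, 0, 0.002, 0, -1]
    - [0, 0, 0, 0, -1]
    - [0, 0, 0, 0, -1]
    - [0, 0, 0, 0, -1]

```text
t: 12.2
ee_pos: [530.0, 79.5, 279.7]
orientation: [-1.825, -2.557, -0.0]
ft_force: [0.0, -0.6, 2.9]
width: 44.0
```

```bash
python3 -c "
from h import *
im=shot('side','s14',(236,120,336,195),8)
stb()"
```

```text
t 12.25 p [530.   79.5 279.7] yaw_y 18.96 zax [ 0.e+00  1.e-04 -1.e+00] q [ 0.127  0.323  1.846  0.     0.973 -0.204] F [ 0.41 -0.35  2.5 ] M [0.331 0.068 0.024] w 43.8
grasp in bin [102.    0.7 218.7]
```

View pics/s14.png

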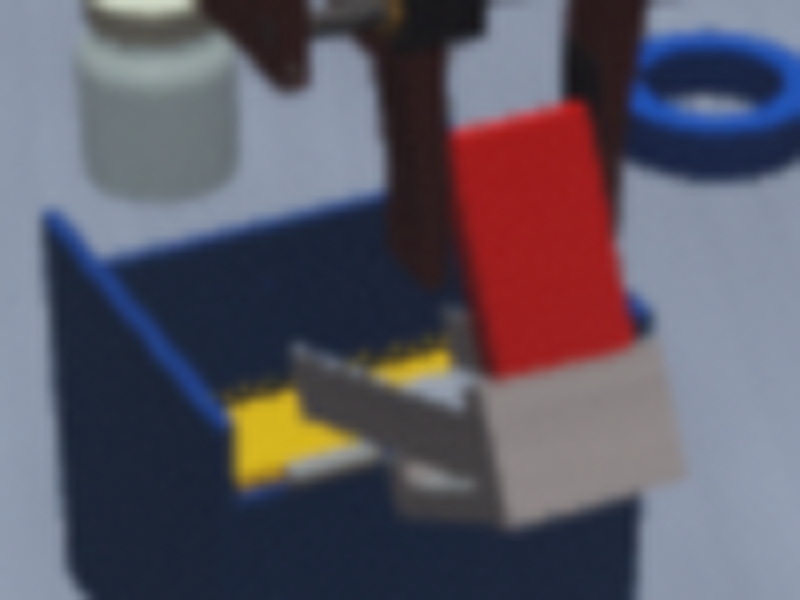

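>>> send_rows:
  rows:
    - [0, 0, -0.01, 0, -1]
    - [0, 0, -0.015, 0, -1]
    - [-0.01, 0, -0.015, 0, -1]
    - [-0.02, 0, -0.015, 0, -1]
    - [-0.03, 0, -0.01, 0, -1]

```text
t: 12.75
ee_pos: [549.2, 22.9, 345.8]
orientation: [-1.822, -2.559, 0.0]
ft_force: [0.8, -0.3, -1.9]
width: 43.6
```

>>> send_rows:
  rows:
    - [-0.03, 0, 0, 0, -1]
    - [-0.03, 0, 0, 0, -1]
    - [-0.025, 0, 0, 0, -1]
    - [-0.01, 0, 0, 0, -1]
    - [0, 0, 0, 0, -1]

```text
t: 13.25
ee_pos: [580.2, -67.9, 344.5]
orientation: [-1.827, -2.555, 0.001]
ft_force: [0.2, -0.2, -2.6]
width: 43.6
```

```bash
python3 -c "
from h import *
im=shot('side','s15',(200,60,400,240),4)
stb()"
```

```text
t 13.3 p [580.  -67.  344.4] yaw_y 18.91 zax [-1.1e-03  5.0e-04 -1.0e+00] q [-0.136  0.318  1.685  0.     1.14  -0.466] F [-0.46  0.35 -2.15] M [-0.043  0.063 -0.015] w 43.4
grasp in bin [256.7  -0.4 283.4]
```

View pics/s15.png

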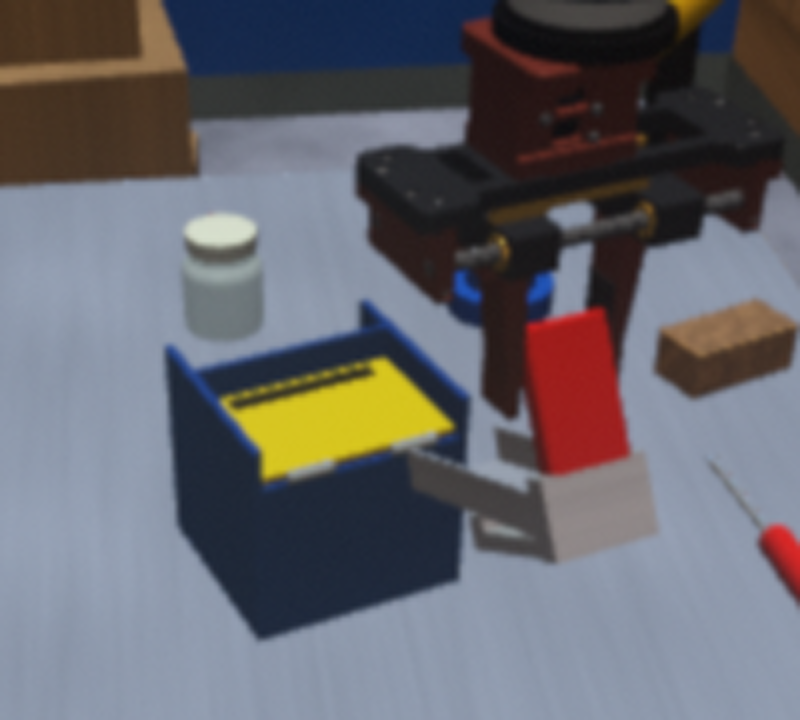

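>>> send_rows:
  rows:
    - [-0.01, 0, 0.01, 0, -1]
    - [-0.01, 0, 0.02, 0, -1]
    - [-0.01, 0, 0.025, 0, -1]
    - [0, 0, 0.03, 0, -1]
    - [0, 0, 0.03, 0, -1]

```text
t: 13.8
ee_pos: [589.9, -95.0, 228.2]
orientation: [1.824, 2.558, 0.0]
ft_force: [-0.5, 0.7, -2.2]
width: 43.8
```

>>> send_rows:
  rows:
    - [0, 0, 0.02, 0, -1]
    - [0, 0, 0.012, 0, -1]
    - [0, 0, 0.008, 0, -1]
    - [0, 0, 0, 0, -1]
    - [0, 0, 0, 0, -1]

```text
t: 14.3
ee_pos: [590.6, -95.4, 190.4]
orientation: [1.824, 2.556, 0.001]
ft_force: [0.8, 0.2, -1.7]
width: 43.7
```

>>> send_rows:
  rows:
    - [0, 0, 0.005, 0, -1]
    - [0, 0, 0.005, 0, -1]
    - [0, 0, 0.005, 0, -1]
    - [0, 0, 0.005, 0, -1]
    - [0, 0, 0, 0, -1]

```text
t: 14.8
ee_pos: [592.0, -96.7, 171.8]
orientation: [1.822, 2.553, 0.002]
ft_force: [-1.0, -3.7, 13.1]
width: 44.1
```

```bash
python3 -c "
from h import *
im=shot('side','s16',(220,130,380,280),5)
stb()"
```

```text
t 14.85 p [592.  -96.6 171.8] yaw_y 18.98 zax [ 0.0048 -0.002  -1.    ] q [-0.181  0.558  1.767 -0.002  0.811 -0.511] F [-1.22 -3.97 12.78] M [-0.677  0.282  0.015] w 43.6
grasp in bin [288.9   1.6 110.8]
```

View pics/s16.png

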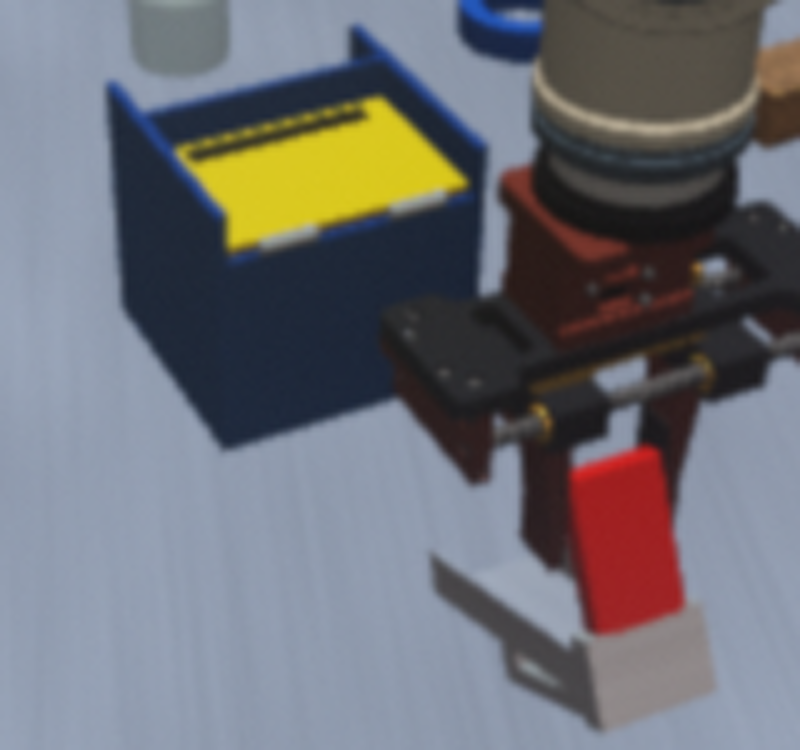

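>>> send_rows:
  rows:
    - [-0.008, 0, 0.002, 0, -1]
    - [-0.009, 0, 0.003, 0, -1]
    - [-0.009, 0, 0.004, 0, -1]
    - [-0.009, 0, 0.005, 0, -1]
    - [0, 0, 0, 0, -1]

```text
t: 15.35
ee_pos: [603.0, -130.5, 157.0]
orientation: [1.824, 2.553, 0.001]
ft_force: [-0.2, -4.3, 8.6]
width: 44.2
```

```bash
python3 -c "
from h import *
im=shot('side','s17',(260,150,400,290),5)
stb()"
```

```text
t 15.4 p [ 602.9 -130.3  157.1] yaw_y 18.95 zax [ 0.0036 -0.0021 -1.    ] q [-0.232  0.6    1.731 -0.002  0.806 -0.561] F [ 0.09 -4.34  7.73] M [-1.027  0.249  0.009] w 43.5
grasp in bin [324.3   0.7  96.1]
```

View pics/s17.png

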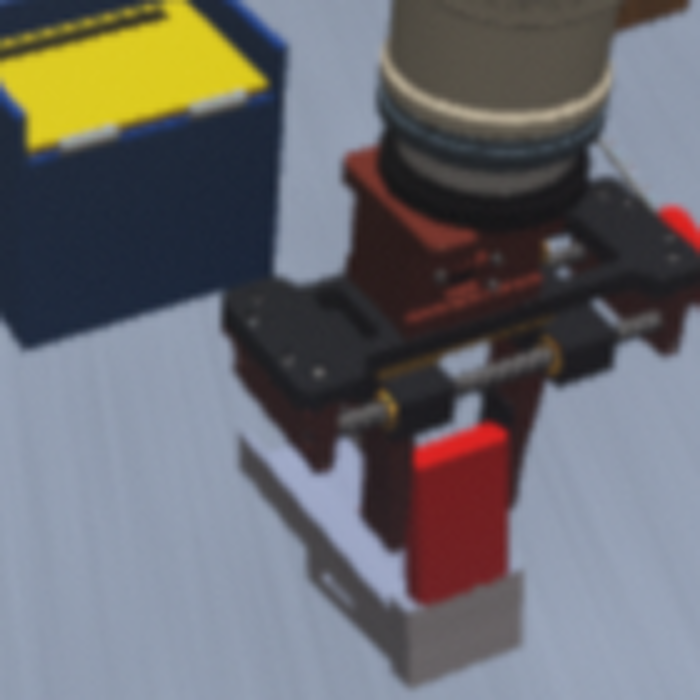

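>>> send_rows:
  rows:
    - [-0.005, 0, 0.0035, 0, -1]
    - [-0.005, 0, 0.0035, 0, -1]
    - [-0.003, 0, 0.004, 0, -1]
    - [0, 0, 0.001, 0, -1]
    - [0, 0, 0, 0, -1]

```text
t: 15.9
ee_pos: [607.9, -142.9, 146.0]
orientation: [1.821, 2.552, 0.001]
ft_force: [0.4, -7.9, 12.5]
width: 44.2
```

```bash
python3 -c "
from h import *
im=shot('side','s18',(260,150,400,290),5)
stb()"
```

```text
t 15.95 p [ 608.  -142.9  146.1] yaw_y 18.99 zax [ 0.0057 -0.0033 -1.    ] q [-0.249  0.624  1.717 -0.003  0.793 -0.579] F [ 0.28 -7.05 11.95] M [-1.132  0.271  0.085] w 43.9
grasp in bin [338.    1.4  85.1]
```

View pics/s18.png

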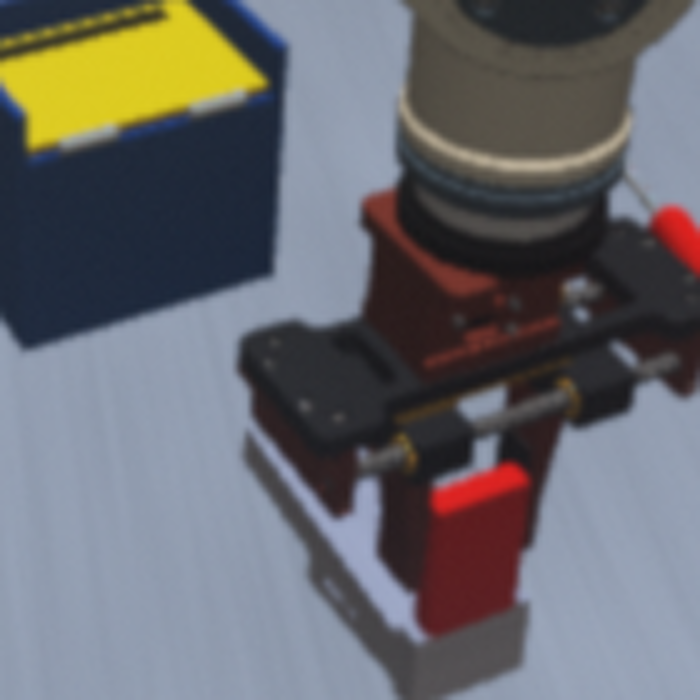

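>>> send_rows:
  rows:
    - [0, 0, 0.0015, 0, -1]
    - [0, 0, 0, 0, -1]

```text
t: 16.15
ee_pos: [608.5, -143.1, 145.0]
orientation: [1.82, 2.551, 0.002]
ft_force: [0.3, -8.5, 13.2]
width: 43.8
```

```bash
python3 -c "
from h import *
w=world(dict(np.load('pics/top0.npz')))
for u,v in((242,68),(197,71),(150,76),(275,60),(345,75)): print(u,v,w[v,u].round(0))
stb()"
```

```text
242 68 [805.  41.  23.]
197 71 [797. 134.  25.]
150 76 [790. 233.  14.]
275 60 [831. -29.  10.]
345 75 [ 805. -180.   -2.]
t 16.15 p [ 608.5 -143.1  145. ] yaw_y 18.99 zax [ 0.0071 -0.0037 -1.    ] q [-0.249  0.626  1.717 -0.003  0.79  -0.579] F [ 0.28 -8.46 13.23] M [-1.135  0.275  0.096] w 43.8
grasp in bin [338.4   1.9  84. ]
```

>>> send_rows:
  rows:
    - [0, 0, 0, 0, 0.2]
    - [0, 0, 0, 0, 0.5]
    - [0, 0, 0, 0, 1]
    - [0, 0, 0, 0, 1]
    - [0, 0, 0, 0, 1]

```text
t: 16.65
ee_pos: [605.5, -140.7, 141.8]
orientation: [-1.825, -2.557, 0.0]
ft_force: [0.6, 1.3, 0.4]
width: 80.7
```

```bash
python3 -c "
from h import *
im=shot('side','s19',(260,150,400,290),5)
stb()"
```

```text
t 16.7 p [ 605.6 -140.7  141.9] yaw_y 18.98 zax [-5.e-04  1.e-04 -1.e+00] q [-0.247  0.629  1.721  0.     0.791 -0.579] F [-0.49 -0.7  -0.8 ] M [-0.038  0.021 -0.052] w 84.6
grasp in bin [334.8  -0.4  80.9]
```

View pics/s19.png

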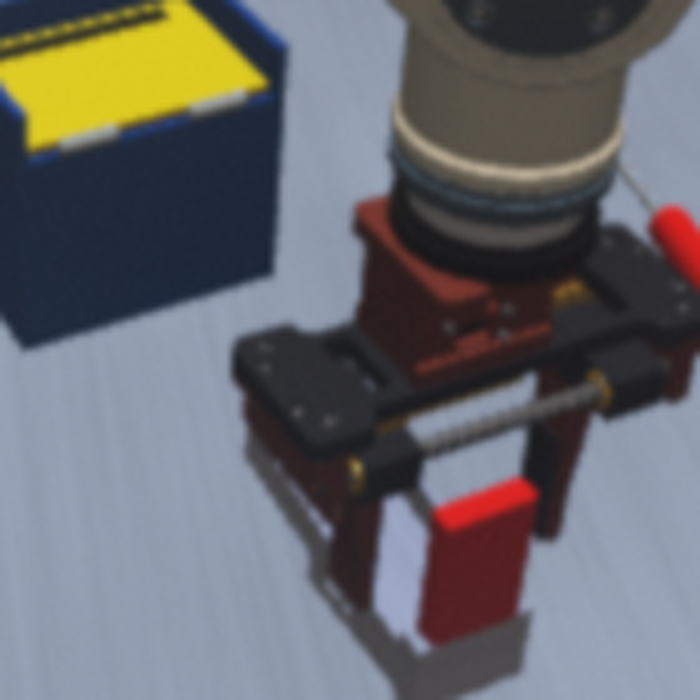

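Released, with no force on the wrist. Now straight up and away.

>>> send_rows:
  rows:
    - [0, 0, -0.01, 0, 1]
    - [0, 0, -0.02, 0, 1]
    - [0, 0, -0.03, 0, 1]
    - [0, 0, -0.04, 0, 1]
    - [0, 0, -0.04, 0, 1]

```text
t: 17.2
ee_pos: [605.4, -140.7, 283.9]
orientation: [-1.825, -2.557, 0.0]
ft_force: [0.5, 0.2, -0.2]
width: 87.6
```

>>> send_rows:
  rows:
    - [-0.03, 0, -0.03, 0, 1]
    - [-0.04, 0, 0, 0, 1]
    - [-0.04, 0, 0, 0, 1]
    - [-0.04, 0, 0, 0, 1]
    - [-0.04, 0, 0, 0, 1]

```text
t: 17.7
ee_pos: [667.7, -322.0, 313.3]
orientation: [1.824, 2.557, 0.0]
ft_force: [0.9, 0.9, 0.6]
width: 87.7
```

>>> send_rows:
  rows:
    - [-0.04, 0, 0, 0, 1]
    - [-0.04, 0, 0, 0, 1]
    - [-0.03, 0, 0, 0, 1]
    - [0, 0, 0, 0, 1]
    - [0, 0, 0, 0, 1]

```text
t: 18.2
ee_pos: [702.8, -424.7, 312.0]
orientation: [-1.826, -2.556, -0.0]
ft_force: [0.2, 0.4, -0.1]
width: 87.7
```

```bash
python3 -c "
from h import *
im=shot('side','s20');t=shot('top','t20')
w=world(t)
c=t['color'].astype(int);yel=(c[...,2]>150)&(c[...,1]>140)&(c[...,0]<90);k,l,s,ce=cv2.connectedComponentsWithStats(yel.astype(np.uint8))
for i in range(1,k):
  if s[i,4]>300: q=w[l==i];q=q[np.isfinite(q[:,0])];print(s[i],np.percentile(q[:,2],[2,50,98]))
stb()"
```

```text
[210   0  31  16 414] [ 97.7144229  100.61112481 103.31630341]
[ 134  161   72   84 3409] [118.09845951 120.59062634 123.08267869]
t 18.3 p [ 703.  -423.4  312.4] yaw_y 19.01 zax [-4.e-04  6.e-04 -1.e+00] q [-0.557  0.717  1.103  0.     1.322 -0.888] F [-0.28  0.97  0.22] M [-0.003 -0.005  0.024] w 87.5
grasp in bin [633.7  -1.3 251.4]
```

View pics/s20.png

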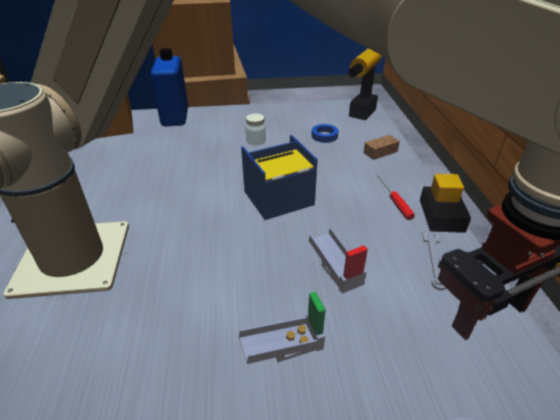

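View pics/t20.png

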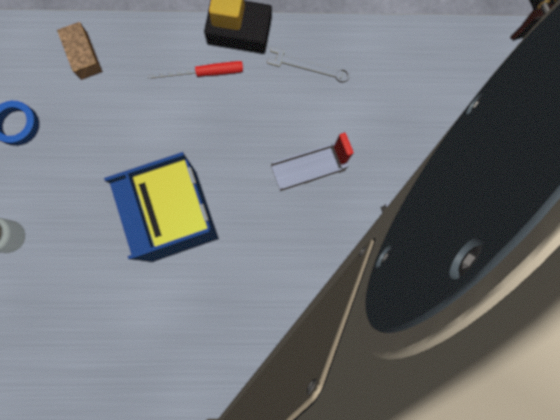

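```bash
python3 -c "
from h import *
im=dict(np.load('pics/top0.npz'));t=dict(np.load('pics/t20.npz'));w=world(t);c=t['color'].astype(int)
m=np.zeros(c.shape[:2],bool);m[125:170,325:360]=1
r=m&(c[...,2]>100)&(c[...,1]<60)&(c[...,0]<60);print('red top z',np.percentile(w[r][:,2],[5,50,95]))
print(ctrl.close_job())"
```

```text
red top z [104.3964978  107.69241922 110.22689458]
the job is handed in; nothing more can be done
None
```

The scoop has been emptied into the bin and is standing upright on the bench, released. The flap is shut, and I handed the job in at about 18 s of the 64 s allowed.

- **How it was tipped:** The moves cannot tilt the tool. I therefore pinched the red grip plate across its 44 mm width instead of along the scoop's x, so the scoop could pivot in the pads. Pushing the scoop's underside and foot against the bin's hinge edge tilted it to about 32°, a little under the suggested 35 to 45°, but it emptied.
- **The balls:** They did not roll through in one go. Both first rolled out onto the nearly shut flap and stopped at the fence. I then pressed the flap open to roughly 25° (estimated from the pictures) with the lip, about 45 to 50 mm in from the hinge. In the next picture both balls had gone from the flap.
- **Setting down:** I rocked the scoop level on its foot, released it and withdrew the gripper.

**Last checks:**
- The flap is level at 120.6 mm, with nothing on it.
- The scoop's pan is empty, and its grip top is at 107.7 mm (108 expected when upright).
- The gripper is open and clear, with no contact force beyond noise.
- The largest wrist force I saw was about 16 N.
- I could not see the balls inside the closed bin. That they are in there rests on their leaving the open flap and appearing in neither of the last two pictures, though the arm hides part of the bench in the top view.
- The side camera's fit of the scoop was about 5 mm off the arm's own reading. It did not affect the result.

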